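# Make up two bin-divider kits at the packing bench

### The job

Make up two kits from the stock on the bench. Red tray: the divider pack with the white sleeve in the front compartment (the one with the white label strip) and the roll of brown packing tape in the rear compartment; blue tray: the divider pack with the yellow sleeve in the front compartment and the orange clip jar in the rear one. Everything must stand upright on the tray's floor, tape roll lying flat as it does now, and the green-sleeved pack and the white label roll stay where they are.

Things in the scene. Friction and masses are not known exactly. Their poses are not given: they have to be found in the camera images.
- red_tray: Red plastic kit tray, fixed: 220 mm (x) x 130 (y) x 40 high, floor and walls 4 mm. A 38 mm high cross wall at x=0 makes two compartments, each 104 x 122 mm inside: front at its -x (towards the robot; white label strip on its outer wall and rim), rear at +x; centres at x=-0.055 and +0.055 m. Origin: centre of underside, z up; compartment floor 4 mm above it.
- blue_tray: Blue plastic kit tray, fixed: 220 mm (x) x 130 (y) x 40 high, floor and walls 4 mm. A 38 mm high cross wall at x=0 makes two compartments, each 104 x 122 mm inside: front at its -x (towards the robot; white label strip on its outer wall and rim), rear at +x; centres at x=-0.055 and +0.055 m. Origin: centre of underside, z up; compartment floor 4 mm above it.
- white_pack: Pack of clear plastic bin dividers standing upright, held at the top by a white plastic sleeve. 60 mm long (x), 36 mm thick (y), 60 mm high; the sleeve is the top 28 mm, 44 mm long and 36 mm thick, the clear part below is 34 mm thick. About 110 g. Origin: centre of the underside, z up. Easily held across the sleeve, along y.
- yellow_pack: Pack of clear plastic bin dividers standing upright, held at the top by a yellow plastic sleeve. 60 mm long (x), 36 mm thick (y), 60 mm high; the sleeve is the top 28 mm, 44 mm long and 36 mm thick, the clear part below is 34 mm thick. About 110 g. Origin: centre of the underside, z up. Easily held across the sleeve, along y.
- green_pack: Pack of clear plastic bin dividers standing upright, held at the top by a green plastic sleeve. 60 mm long (x), 36 mm thick (y), 60 mm high; the sleeve is the top 28 mm, 44 mm long and 36 mm thick, the clear part below is 34 mm thick. About 110 g. Origin: centre of the underside, z up. Easily held across the sleeve, along y. Not wanted in any kit: stays where it is.
- tape_roll: Roll of brown packing tape lying flat (hole upwards), outer diameter 58 mm, hole 32 mm, 48 mm high, about 100 g. Origin: centre of the underside, z up (the roll's axis).
- label_roll: Roll of blank white labels lying flat (hole upwards), outer diameter 58 mm, hole 32 mm, 48 mm high, about 100 g. Origin: centre of the underside, z up (the roll's axis). Not wanted in any kit: stays where it is.
- clip_jar: Orange plastic jar of bin clips with a black lid, standing upright: round, 54 mm diameter (lid 55 mm), 62 mm high, of which the lid is the top 16 mm, with a flat orange disc on its middle; about 120 g. Origin: centre of the underside, z up.

How it is judged:
By the outcome, as a careful person would: the job done as asked, in the order asked, and still so for the second after the job is handed in, with the robot touching nothing.
It also fails if it takes over 104 s, if anything falls off the work surface, if the arm or the gripper's body presses on something with over 40 N, if the wrist force passes 120 N, or if a joint passes its speed limit or range.

### The arm

A 6-joint arm with a two-finger parallel gripper is mounted at the origin on the work surface. World frame = base frame: x ahead of the robot, y to its left, z up, the work surface at z = 0. Lengths are in mm, angles in degrees, forces in N, time in s.
With the tool pointing down it reaches from about 275 to 725 mm from the base axis. Payload 5.6 kg.
Tool frame: the origin (TCP) lies on the centre line of the jaws, within the pads' length; the fingertips stand bot.nose_length ahead of it and the grasp point (between the pads) lies 8 mm behind it (bot.nose_length is the distance from the TCP to the fingertips, in mm); z points along the fingers, y is the direction in which the jaws open and shut (so a half turn about z gives the same grasp; the last joint's range is limited). The gripper opens to 85 mm and grips with 20 to 120 N. Pads are 22 mm wide; open, the fingers measure 114 mm over their backs; the gripper's body (76 mm by 85 mm) begins 54 mm behind the grasp point. The pads swing forward as they close: fully open they stand 13 mm farther back than shut.
Start: joints at [-59.954, 14.616, 6.199, 0, -81.583, -16.306], TCP at [130.65, -534.25, 242.283] pointing down, gripper open.
Joint ranges: [-168.99, 168.99], [-69.2, 112.95], [-62.41, 85.93], [-164.36, 98.24], [-168.68, -3.75], [-174.98, 174.98]. Speed limits (degrees/s): [147.25, 147.25, 180, 180, 180, 180].

### API

Orientations are given as [roll, pitch, yaw] about the fixed x, y, z axes, in that order (R = Rz(yaw) Ry(pitch) Rx(roll)).
In Python, from cell import readout, camera, ticket, bot gives the robot as it stands.
- The arm moves only by the shell command python3 -m handwheel 'ROWS' [FORCE]. ROWS is JSON, a list of rows, each a list of 3 entries, a list of its own where there are three numbers: the shift along the tool's x, y, z in mm, then the turn, a rotation vector about the tool's x, y, z in rad, then the closure, from -1 (fully open) to 1 (shut). A call has exactly 10 rows; each row shifts and turns the commanded pose from where the row before left it, along the tool's axes as they then stand; what a row does not reach is not made up. A row lasts 1/12 s, in which the tool goes at most 41.7 mm and 7.16 degrees, less where a joint would pass 70% of its speed; a pose out of reach is approached as far as the arm can. A call with a gripper value outside its range is refused whole. The fingers move at their own pace and stop on an object; FORCE is the grip in N (left out, the last holds). Time passes only in rows, so rows that do not move let the fingers close, or fill a call up. It gives the time, the measured TCP pose, the force and the opening at its end, in the units of the state.
- readout.observe(): the state, without advancing time (a new reading comes with each control period).
- camera(name): name is "side" or "top" or "wrist"; returns a dict with "pixels" (400x640x3 uint8, red, green, blue), "mtx" (3x3 intrinsics, pixels), "distortion" ([k1, k2, p1, p2, k3] as OpenCV has them; the pictures are not rectified), "position" and "orientation" of the camera in the world. Camera axes: x right, y down, z forward; pixel columns grow to the right and rows downward; lengths in mm; the calibration is good to about 2 mm. A picture is of the moment at which its call begins. There is no depth.
- ticket.finish_job(): hands the job in, once; it reports no verdict.
The state is a dict: "t": time; "joints": joint angles; "joint_velocities": joint speeds; "joint_torque": joint torques, N m; "tcp_pos": TCP position; "tool_rot": TCP orientation; "wrist_force": force on the tool from outside, world axes, zero at the start; "moment": the same for the moment, N m; "finger_gap": finger opening in mm.
Only numpy, scipy, OpenCV 4.12 (cv2) and the standard library are available. Lean on these libraries where they do the work, as an engineer would, in place of code of your own. Each camera call takes 0.05 s, during which the arm holds its last target. There are 200 camera calls.

## Working session

There is one attempt and no reset: what is moved stays moved. The work goes in short steps, Python scripts to look and compute and a shell command to move; the robot and the scene stay as the last step left them, time stands still between calls to the robot, and variables do not carry over. Pictures are saved under pics/ and viewed, about 12 in all and at most 16, crops included, and the job is handed in when it is done.

```bash
ls; mkdir -p pics
python3 - <<'E'
from cell import readout, camera, ticket, bot
import cv2
print(readout.observe()); print(bot.nose_length)
for n in("top","side"):
    c=camera(n); cv2.imwrite(f"pics/{n}0.png",c["pixels"][:,:,::-1]); print({k:v for k,v in c.items() if k!="pixels"})
E
```

```text
pics
{'t': 0.0, 'joints': array([-5.99559671e+01,  1.46517833e+01,  6.12852960e+00, -2.77315900e-02,
       -8.15834067e+01, -1.63043043e+01]), 'joint_velocities': array([-0.02545961, -0.1357963 , -0.0294516 ,  0.01726415, -0.0489259 ,
       -0.00978483]), 'joint_torque': array([ 3.24297274e-03, -3.86631560e+01,  2.37944466e+01,  5.36458880e+00,
       -5.92471551e-03,  1.68819122e-05]), 'tcp_pos': array([ 130.54986921, -533.77201015,  241.39119169]), 'tool_rot': array([ 1.79889929e+02, -3.62158960e-03, -1.66264353e+02]), 'wrist_force': array([ 0.17583027, -0.27756876, -0.05963173]), 'moment': array([0.03447674, 0.05823472, 0.08602837]), 'finger_gap': 85.29818390871324}
11.0
{'mtx': array([[414.21255019,   0.        , 318.92239641],
       [  0.        , 414.21255019, 201.3673449 ],
       [  0.        ,   0.        ,   1.        ]]), 'distortion': array([-0.03735209,  0.        ,  0.        ,  0.        ,  0.        ]), 'position': array([ 474.2959328 ,    3.19758539, 1316.8957047 ]), 'orientation': array([-176.75798132,    0.62605055,  -89.24787405])}
{'mtx': array([[456.63676341,   0.        , 315.83644339],
       [  0.        , 456.63676341, 201.94123255],
       [  0.        ,   0.        ,   1.        ]]), 'distortion': array([-0.11150469,  0.        ,  0.        ,  0.        ,  0.        ]), 'position': array([-127.20974449,  854.77457231,  838.57587649]), 'orientation': array([-126.62654716,   -0.47839721, -142.42679984])}
```

View pics/top0.png

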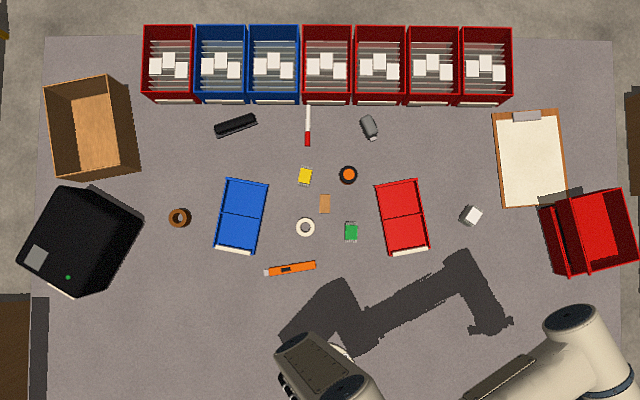

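View pics/side0.png

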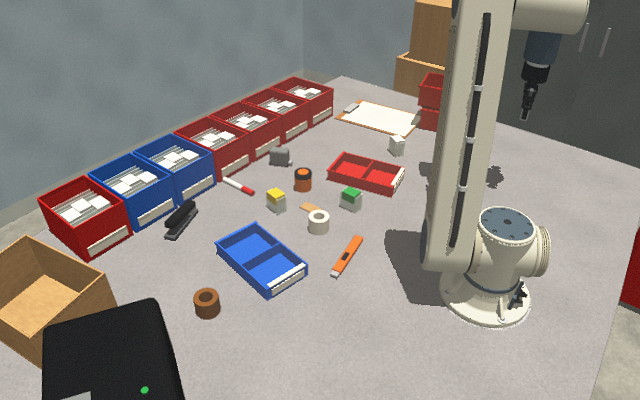

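The top view (up = +x, left = +y) shows:
- white pack (471,215)
- tape roll (179,217)
- yellow pack (305,176)
- clip jar (348,175)
- green pack (351,231)
- label roll (305,227)
- blue tray (241,217) and red tray (402,217), with their label strips at the bottom (front)

The side view agrees.

```bash
cat > h.py <<'E'
import numpy as np, cv2
from scipy.spatial.transform import Rotation as R
from cell import readout, camera
def plane(c,px,z):
    px=np.asarray(px,float).reshape(-1,1,2)
    u=cv2.undistortPoints(px,c["mtx"],c["distortion"]).reshape(-1,2)
    d=R.from_euler("xyz",c["orientation"],degrees=True).apply(np.c_[u,np.ones(len(u))])
    p=np.asarray(c["position"]); s=(z-p[2])/d[:,2]
    return (p+d*s[:,None])[:,:2]
def hsv(c): return cv2.cvtColor(c["pixels"],cv2.COLOR_RGB2HSV)
def blob(c,lo,hi,near,rad,close=0):
    m=cv2.inRange(hsv(c),np.array(lo),np.array(hi)); k=np.zeros_like(m); cv2.circle(k,tuple(int(v) for v in near),rad,255,-1); m&=k
    if close: m=cv2.morphologyEx(m,cv2.MORPH_CLOSE,np.ones((close,close)))
    cs=cv2.findContours(m,cv2.RETR_EXTERNAL,cv2.CHAIN_APPROX_NONE)[0]
    return max(cs,key=cv2.contourArea).reshape(-1,2)
def rect(c,cnt,z):
    p=plane(c,cnt,z).astype(np.float32); (x,y),(w,h),a=cv2.minAreaRect(p)
    if w<h: a+=90; w,h=h,w
    return np.round([x,y,w,h,(a+90)%180-90],1)   # a = direction of the long side
def pose():
    o=readout.observe(); return o["tcp_pos"],o["tool_rot"]
def to_tool(tx,ty,yawdeg_y):
    "shift in tool x,y to reach world xy; turn about tool z so that tool y points along world yaw (mod 180)"
    p,r=pose(); M=R.from_euler("xyz",r,degrees=True).as_matrix()
    s=M.T@np.array([tx-p[0],ty-p[1],0]); cur=np.degrees(np.arctan2(M[1,1],M[0,1]))
    dw=(yawdeg_y-cur+90)%180-90
    return s.round(1),-np.radians(dw).round(3),cur.round(1)
E
python3 - <<'E'
from h import *
c=camera("top")
S={"white":((0,0,200),(180,40,255),(471,215),16,60),"yellow":((22,120,120),(35,255,255),(305,176),16,60),"green":((45,80,60),(85,255,255),(351,231),16,60),
"tape":((5,60,40),(20,255,200),(179,217),18,48),"jarOr":((5,150,150),(18,255,255),(348,175),10,62),"jarAll":((0,0,0),(180,255,110),(348,175),14,62),"label":((0,0,150),(180,50,255),(305,227),16,48),
"blue":((100,120,50),(130,255,255),(241,217),60,40),"red":((0,150,60),(6,255,255),(402,217),60,40)}
for n,(lo,hi,nr,rd,z) in S.items():
    b=blob(c,lo,hi,nr,rd,5 if n in("blue","red") else 0); print(n,rect(c,b,z),b.mean(0).round(1),len(b))
    if n in("blue","red"): print(plane(c,cv2.boxPoints(cv2.minAreaRect(b)),40).round(0).tolist())
from cell import bot
for n in ("wrist",):
    w=camera(n); print(w["position"],w["orientation"],w["mtx"][0,0])
im=c["pixels"][150:270,160:500,::-1]
cv2.imwrite("pics/crop.png",cv2.resize(im,None,fx=2.35,fy=2.35,interpolation=cv2.INTER_CUBIC))
E
```

```text
white [ 508.3 -452.9   42.6   35.1  -33.1] [473.9 215.7] 41
yellow [624.4  62.5  43.5  36.2 -11.6] [304.7 175.6] 47
green [453.7 -80.4  42.4  36.3   0.6] [350.5 232. ] 50
tape [489.2 447.7  71.9  55.5 -89.2] [179.6 217.7] 64
jarOr [629.8 -71.1  33.5  30.6 -89.3] [348.5 174. ] 30
jarAll [628.2 -68.1  56.2  56.1 -44.5] [347.6 174.9] 54
label [464.7  60.3  56.1  54.1 -44.2] [304.9 227.9] 56
blue [500.6 262.2 223.  136.8  -9.7] [239.9 215.2] 226
[[402.0, 347.0], [622.0, 311.0], [598.0, 176.0], [379.0, 213.0]]
red [ 504.1 -238.7  222.9  135.7   11. ] [402.3 216.5] 232
[[599.0, -151.0], [627.0, -284.0], [408.0, -326.0], [381.0, -195.0]]
[  62.15692236 -549.72987594  373.48287354] [ 1.63945842e+02 -5.77144527e-02  1.03705084e+02] 336.9041431192085
```

View pics/crop.png

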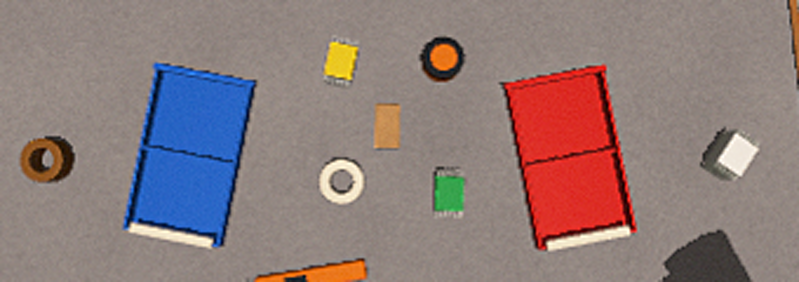

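The crop shows the two trays with their white strips at the front, and clean top faces for the packs, tape, jar and roll. Next I work out the approach to the white pack.

Run:
```python
from h import *
print(pose(),to_tool(508,-453,57))
```

```text
(array([ 130.60294373, -534.00137548,  241.74733625]), array([ 1.79934263e+02, -5.21752772e-03, -1.66262553e+02])) (array([-385.8,  -10.9,   -0. ]), np.float64(0.816), np.float64(103.7))
```

```bash
python3 -m handwheel '[[[-38,-1,0],[0,0,0],-1],[[-38,-1,0],[0,0,0],-1],[[-38,-1,0],[0,0,0],-1],[[-38,-1,0],[0,0,0],-1],[[-38,-1,0],[0,0,0],-1],[[-38,-1,0],[0,0,0],-1],[[-38,-1,0],[0,0,0],-1],[[-38,-1,0],[0,0,0],-1],[[-38,-1,0],[0,0,0],-1],[[-38,-1,0],[0,0,0],-1]]' 40
python3 -m handwheel '[[[0,0,0],[0,0,0.117],-1],[[0,0,0],[0,0,0.117],-1],[[0,0,0],[0,0,0.117],-1],[[0,0,0],[0,0,0.117],-1],[[0,0,0],[0,0,0.117],-1],[[0,0,0],[0,0,0.117],-1],[[0,0,0],[0,0,0.114],-1],[[0,0,0],[0,0,0],-1],[[0,0,0],[0,0,0],-1],[[0,0,0],[0,0,0],-1]]'
python3 - <<'E'
from h import *
c=camera("wrist"); cv2.imwrite("pics/w1.png",c["pixels"][:,:,::-1]); print(pose(),to_tool(508,-453,57))
R_=R.from_euler("xyz",c["orientation"],degrees=True).as_matrix()
q=R_.T@(np.array([508,-453,60])-c["position"]); print((c["mtx"]@(q/q[2]))[:2])
E
```

```text
t: 1.03
tcp_pos: [503.8, -452.9, 242.1]
tool_rot: [180.0, -0.0, -166.2]
wrist_force: [0.5, -1.7, 0.6]
finger_gap: 85.6
t: 1.87
tcp_pos: [502.1, -453.7, 242.1]
tool_rot: [180.0, -0.0, 147.2]
wrist_force: [-0.3, -0.1, 0.4]
finger_gap: 85.5
(array([ 502.14469218, -453.68167491,  242.15267697]), array([ 1.79999309e+02, -1.41194494e-02,  1.47140941e+02])) (array([-4.5,  3.7, -0. ]), np.float64(0.002), np.float64(57.1))
[324.54947024 182.64232364]
```

View pics/w1.png

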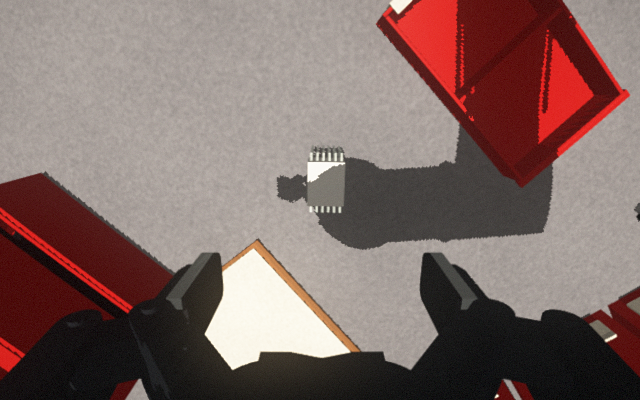

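The wrist view shows the white sleeve squared up to the jaws, columns 307–345 and rows 161–206, centre about (326,183). The clear part spans rows 148–213. The predicted centre was (324.5,182.6), so they agree.

Run:
```python
from h import *
c=camera("wrist"); p=plane(c,[326,183],60)[0]; print(p,to_tool(*p,57))
```

```text
[ 509.08589927 -452.05974244] (array([-5. ,  5.2, -0. ]), np.float64(0.002), np.float64(57.1))
```

```bash
python3 -m handwheel '[[[-5,5,25],[0,0,0],-1],[[0,0,25],[0,0,0],-1],[[0,0,25],[0,0,0],-1],[[0,0,25],[0,0,0],-1],[[0,0,25],[0,0,0],-1],[[0,0,25],[0,0,0],-1],[[0,0,25],[0,0,0],-1],[[0,0,17],[0,0,0],-1],[[0,0,10],[0,0,0],-1],[[0,0,0],[0,0,0],-1]]' 40
python3 -m handwheel '[[[0,0,0],[0,0,0],0],[[0,0,0],[0,0,0],0],[[0,0,0],[0,0,0],1],[[0,0,0],[0,0,0],1],[[0,0,0],[0,0,0],1],[[0,0,0],[0,0,0],1],[[0,0,0],[0,0,0],1],[[0,0,0],[0,0,0],1],[[0,0,0],[0,0,0],1],[[0,0,0],[0,0,0],1]]' 40
```

```text
t: 2.8
tcp_pos: [507.8, -451.3, 37.6]
tool_rot: [180.0, -0.3, 147.0]
wrist_force: [-0.2, 0.6, -0.8]
finger_gap: 85.0
t: 3.63
tcp_pos: [509.8, -452.8, 41.8]
tool_rot: [-180.0, 0.1, 147.0]
wrist_force: [-0.7, 0.9, 6.9]
finger_gap: 35.3
```

```bash
python3 -m handwheel '[[[0,0,-10],[0,0,0],1],[[0,0,-20],[0,0,0],1],[[0,0,-20],[0,0,0],1],[[0,0,-25],[0,0,0],1],[[0,0,-25],[0,0,0],1],[[0,0,-25],[0,0,0],1],[[0,0,-25],[0,0,0],1],[[0,0,-25],[0,0,0],1],[[0,0,-25],[0,0,0],1],[[0,0,0],[0,0,0],1]]' 40
python3 - <<'E'
from h import *
print(pose(),to_tool(450,-251,101))
E
```

```text
t: 4.47
tcp_pos: [509.9, -453.6, 246.8]
tool_rot: [-179.9, 0.5, 147.0]
wrist_force: [-0.5, 0.2, 0.1]
finger_gap: 35.6
(array([ 509.92751876, -453.64410267,  246.7725652 ]), array([-179.91229953,    0.51376595,  146.98609837])) (array([160.7, 137.3,  -1.7]), np.float64(-0.768), np.float64(57.0))
```

```bash
python3 -m handwheel '[[[26,22,0],[0,0,0],1],[[27,23,0],[0,0,0],1],[[27,23,0],[0,0,0],1],[[27,23,0],[0,0,0],1],[[27,23,0],[0,0,0],1],[[27,23,0],[0,0,0],1],[[0,0,0],[0,0,-0.11],1],[[0,0,0],[0,0,-0.11],1],[[0,0,0],[0,0,-0.11],1],[[0,0,0],[0,0,-0.11],1]]' 40
python3 -m handwheel '[[[0,0,0],[0,0,-0.11],1],[[0,0,0],[0,0,-0.11],1],[[0,0,0],[0,0,-0.108],1],[[0,0,0],[0,0,0],1],[[0,0,0],[0,0,0],1],[[0,0,0],[0,0,0],1],[[0,0,0],[0,0,0],1],[[0,0,0],[0,0,0],1],[[0,0,0],[0,0,0],1],[[0,0,0],[0,0,0],1]]' 40
python3 - <<'E'
from h import *
c=camera("wrist"); cv2.imwrite("pics/w2.png",c["pixels"][:,:,::-1]); print(pose(),to_tool(450,-251,101))
E
```

```text
t: 5.3
tcp_pos: [448.2, -249.0, 240.3]
tool_rot: [180.0, -0.0, 172.5]
wrist_force: [0.2, 0.4, -0.3]
finger_gap: 35.9
t: 6.13
tcp_pos: [448.7, -249.6, 240.3]
tool_rot: [180.0, -0.0, -169.0]
wrist_force: [-0.2, 0.1, -1.0]
finger_gap: 35.4
(array([ 448.70446899, -249.64217807,  240.25484711]), array([ 1.79997353e+02, -3.36807892e-03, -1.69037682e+02])) (array([-1. , -1.6, -0. ]), np.float64(-0.001), np.float64(101.0))
```

View pics/w2.png

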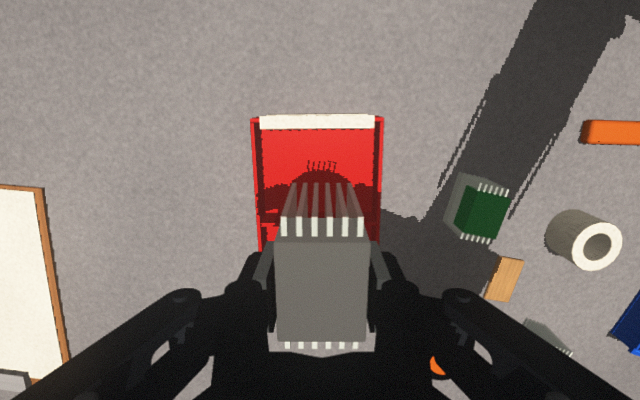

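The held pack is square in the jaws. The red tray's front rim is visible, with outer corners at about (251,119) and (383,118). The white strip lies between them.

Run:
```python
from h import *
c=camera("wrist"); p=plane(c,[[251,119],[383,118]],40); d=p[1]-p[0]; print(p,np.linalg.norm(d),np.degrees(np.arctan2(*d[::-1])))
m=p.mean(0); a=np.arctan2(d[1],d[0])-np.pi/2; u=np.array([np.cos(a),np.sin(a)]); print("front",m+55*u,"ctr",m+110*u,"rear",m+165*u,np.degrees(a))
print(to_tool(*(m+55*u),np.degrees(a)+90),pose())
```

```text
[[ 408.76915656 -325.46956499]
 [ 383.71524679 -200.58689782]] 127.37102871166684 101.34406303788697
front [ 450.16770392 -252.20971913] ctr [ 504.09320616 -241.39120686] rear [ 558.0187084  -230.57269459] 11.344063037886976
(array([-0.9, -2.8,  0. ]), np.float64(-0.007), np.float64(101.0)) (array([ 448.71284148, -249.6287923 ,  240.28813901]), array([-1.79999579e+02, -9.26332546e-05, -1.69029624e+02]))
```

```bash
python3 -m handwheel '[[[-1,-3,25],[0,0,0],1],[[0,0,30],[0,0,0],1],[[0,0,30],[0,0,0],1],[[0,0,30],[0,0,0],1],[[0,0,25],[0,0,0],1],[[0,0,20],[0,0,0],1],[[0,0,15],[0,0,0],1],[[0,0,10],[0,0,0],1],[[0,0,6],[0,0,0],1],[[0,0,4],[0,0,0],1]]' 40
python3 -m handwheel '[[[0,0,0],[0,0,0],1],[[0,0,0],[0,0,0],1],[[0,0,0],[0,0,0],1],[[0,0,0],[0,0,0],0],[[0,0,0],[0,0,0],-0.3],[[0,0,0],[0,0,0],-0.4],[[0,0,0],[0,0,0],-0.4],[[0,0,0],[0,0,0],-0.4],[[0,0,0],[0,0,0],-0.4],[[0,0,0],[0,0,0],-0.4]]' 40
```

```text
t: 7.07
tcp_pos: [450.3, -252.7, 45.6]
tool_rot: [-180.0, -0.0, -169.0]
wrist_force: [-10.1, 7.0, 32.6]
finger_gap: 35.4
t: 7.9
tcp_pos: [450.3, -252.4, 45.3]
tool_rot: [-180.0, 0.0, -169.0]
wrist_force: [-0.8, -0.5, -0.4]
finger_gap: 59.8
```

```bash
python3 -m handwheel '[[[0,0,-10],[0,0,0],-0.4],[[0,0,-15],[0,0,0],-0.4],[[0,0,-20],[0,0,0],-0.5],[[0,0,-25],[0,0,0],-1],[[0,0,-25],[0,0,0],-1],[[0,0,-25],[0,0,0],-1],[[0,0,-25],[0,0,0],-1],[[0,0,-25],[0,0,0],-1],[[0,0,-25],[0,0,0],-1],[[0,0,0],[0,0,0],-1]]' 40
python3 - <<'E'
from h import *
c=camera("wrist"); cv2.imwrite("pics/w3.png",c["pixels"][:,:,::-1]); print(pose(),to_tool(489,450,101))
E
```

```text
t: 8.73
tcp_pos: [452.1, -253.8, 246.8]
tool_rot: [-179.6, 0.5, -169.0]
wrist_force: [0.4, -0.5, 0.0]
finger_gap: 85.6
(array([ 451.4824847 , -253.0166148 ,  244.05828046]), array([-179.79842567,    0.33637767, -169.00176051])) (array([-170.9,  682.9,   -1.4]), np.float64(-0.0), np.float64(101.0))
```

View pics/w3.png

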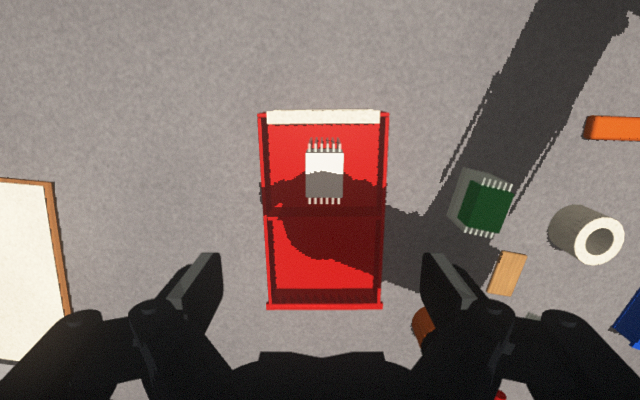

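The white pack stands upright and centred in the front compartment, sleeve around (324,172). The rear compartment is empty. On to the tape.

```bash
python3 -m handwheel '[[[-9.5,36,0],[0,0,0],-1],[[-9.5,36,0],[0,0,0],-1],[[-9.5,36,0],[0,0,0],-1],[[-9.5,36,0],[0,0,0],-1],[[-9.5,36,0],[0,0,0],-1],[[-9.5,36,0],[0,0,0],-1],[[-9.5,36,0],[0,0,0],-1],[[-9.5,36,0],[0,0,0],-1],[[-9.5,36,0],[0,0,0],-1],[[-9.5,36,0],[0,0,0],-1]]'
python3 -m handwheel '[[[-9.5,36,0],[0,0,0],-1],[[-9.5,36,0],[0,0,0],-1],[[-9.5,36,0],[0,0,0],-1],[[-9.5,36,0],[0,0,0],-1],[[-9.5,36,0],[0,0,0],-1],[[-9.5,36,0],[0,0,0],-1],[[-9.5,36,0],[0,0,0],-1],[[-9.5,36,0],[0,0,0],-1],[[0,35,0],[0,0,0],-1],[[0,0,0],[0,0,0],-1]]'
python3 - <<'E'
from h import *
c=camera("wrist"); cv2.imwrite("pics/w4.png",c["pixels"][:,:,::-1]); print(pose(),to_tool(489,450,101))
E
```

```text
t: 9.62
tcp_pos: [474.1, 120.8, 240.1]
tool_rot: [-180.0, -0.0, -169.0]
wrist_force: [0.9, -0.0, -0.9]
finger_gap: 85.2
t: 10.45
tcp_pos: [485.7, 455.5, 237.0]
tool_rot: [-179.9, -0.2, -168.8]
wrist_force: [-1.2, -1.3, -1.5]
finger_gap: 85.5
(array([486.43472198, 453.22144839, 237.70907173]), array([-179.88981793,   -0.18135769, -168.82653988])) (array([-1.9, -3.7,  0. ]), np.float64(0.003), np.float64(101.2))
```

View pics/w4.png

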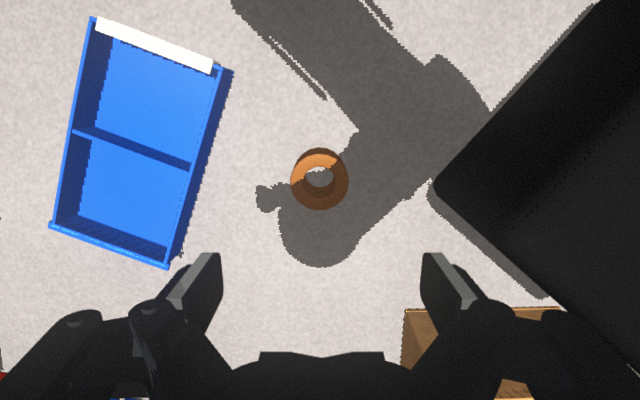

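The tape's top ring is centred at about (320,177). The black printer's corner, at (430,185), is close on the jaw axis, so I check the clearance. The blue tray corners are visible at (91,18), (50,226) and (168,269).

Run:
```python
from h import *
w=camera("wrist"); t=camera("top")
for z in (0,50,100,150,200): print(z,plane(w,[430,185],z)[0].round(),plane(t,[144,217],z)[0].round())
for col in (291,349): pass
print("tape",plane(w,[320,177],48)[0], plane(t,[177.5,217],48)[0])
p=plane(w,[[91,17],[50,226],[168,269]],40); print("blue",p,(p[0]+p[2])/2, np.linalg.norm(p[1]-p[0]),np.linalg.norm(p[2]-p[1]),np.degrees(np.arctan2(*(p[1]-p[0])[::-1])))
x=plane(w,[320,177],48)[0]; print(to_tool(*x,101+45),to_tool(*x,11),readout.observe()["joints"].round())
```

```text
0 [483. 579.] [491. 580.]
50 [474. 560.] [491. 558.]
100 [465. 541.] [490. 536.]
150 [456. 523.] [489. 514.]
200 [447. 504.] [489. 493.]
tape [487.34152327 452.74444902] [492.19311039 453.95499999]
blue [[382.33063314 218.85247432]
 [597.97473511 177.16096317]
 [622.46970877 309.08731295]] [502.40017096 263.96989364] 219.63733929710392 134.1810921969395 -10.94226688252097
(array([-0.2,  2.2, -0. ]), np.float64(-0.785), np.float64(101.0)) (array([-0.2,  2.2, -0. ]), np.float64(-1.57), np.float64(101.0)) [  56.   28.   26.    0.  -88. -135.]
```

```bash
python3 -m handwheel '[[[-1,2,0],[0,0,0],-1],[[0,0,0],[0,0,-0.122],-1],[[0,0,0],[0,0,-0.122],-1],[[0,0,0],[0,0,-0.122],-1],[[0,0,0],[0,0,-0.122],-1],[[0,0,0],[0,0,-0.122],-1],[[0,0,0],[0,0,-0.122],-1],[[0,0,0],[0,0,-0.122],-1],[[0,0,0],[0,0,-0.122],-1],[[0,0,0],[0,0,-0.122],-1]]'
python3 -m handwheel '[[[0,0,15],[0,0,0],-1],[[0,0,20],[0,0,0],-1],[[0,0,20],[0,0,0],-1],[[0,0,20],[0,0,0],-1],[[0,0,15],[0,0,0],-1],[[0,0,10],[0,0,0],-1],[[0,0,0],[0,0,0],-1],[[0,0,0],[0,0,0],-1],[[0,0,0],[0,0,0],-1],[[0,0,0],[0,0,0],-1]]'
python3 - <<'E'
from h import *
c=camera("wrist"); cv2.imwrite("pics/w5.png",c["pixels"][:,:,::-1]); print(pose(),to_tool(488,453,164))
E
```

```text
t: 11.43
tcp_pos: [489.0, 451.6, 241.0]
tool_rot: [-180.0, 0.0, -105.8]
wrist_force: [0.2, -0.5, -0.2]
finger_gap: 85.5
t: 12.27
tcp_pos: [489.2, 453.2, 141.9]
tool_rot: [-179.9, 0.1, -106.1]
wrist_force: [-0.6, 0.2, -0.1]
finger_gap: 85.6
(array([489.01880694, 453.21011868, 141.71094773]), array([-1.79947254e+02,  1.25030384e-01, -1.06104692e+02])) (array([ 0.5,  0.9, -0. ]), np.float64(-0.002), np.float64(163.9))
```

View pics/w5.png

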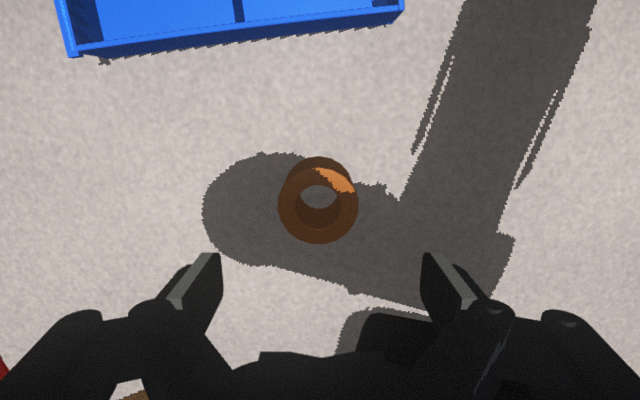

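The tape outline covers columns 277–359 and rows 155–244. The side wall shows along the upper edge, so the top face is centred at about (318,203).

Run:
```python
from h import *
w=camera("wrist"); x=plane(w,[318,203],48)[0]; print(x,to_tool(*x,164)); print([plane(w,q,48)[0] for q in([318,244],[277,203],[359,203])])
```

```text
[490.76767488 452.43936694] (array([ 0.2, -2. ,  0. ]), np.float64(-0.002), np.float64(163.9))
[array([499.51048204, 482.35830154]), array([518.36608799, 444.45977105]), array([463.18005572, 460.42144967])]
```

```bash
python3 -m handwheel '[[[0,-2,0],[0,0,0],-1],[[0,0,15],[0,0,0],-1],[[0,0,20],[0,0,0],-1],[[0,0,20],[0,0,0],-1],[[0,0,20],[0,0,0],-1],[[0,0,17],[0,0,0],-1],[[0,0,12],[0,0,0],-1],[[0,0,10],[0,0,0],-1],[[0,0,0],[0,0,0],-1],[[0,0,0],[0,0,0],-1]]' 40
python3 -m handwheel '[[[0,0,0],[0,0,0],0],[[0,0,0],[0,0,0],0],[[0,0,0],[0,0,0],1],[[0,0,0],[0,0,0],1],[[0,0,0],[0,0,0],1],[[0,0,0],[0,0,0],1],[[0,0,0],[0,0,0],1],[[0,0,0],[0,0,0],1],[[0,0,0],[0,0,0],1],[[0,0,0],[0,0,0],1]]' 40
python3 -m handwheel '[[[0,0,-10],[0,0,0],1],[[0,0,-20],[0,0,0],1],[[0,0,-20],[0,0,0],1],[[0,0,-25],[0,0,0],1],[[0,0,-25],[0,0,0],1],[[0,0,-25],[0,0,0],1],[[0,0,-25],[0,0,0],1],[[0,0,-25],[0,0,0],1],[[0,0,-25],[0,0,0],1],[[0,0,0],[0,0,0],1]]' 40
python3 - <<'E'
from h import *
print(pose(),to_tool(558,-230.6,101),readout.observe()["joints"].round())
E
```

```text
t: 13.2
tcp_pos: [490.7, 452.4, 26.5]
tool_rot: [-180.0, -0.0, -106.1]
wrist_force: [-0.7, -0.2, 1.1]
finger_gap: 85.2
t: 14.03
tcp_pos: [491.2, 453.1, 28.1]
tool_rot: [-179.9, 0.2, -106.1]
wrist_force: [-1.8, 0.6, 5.3]
finger_gap: 57.6
t: 14.87
tcp_pos: [492.1, 453.2, 233.2]
tool_rot: [-179.7, 0.5, -106.1]
wrist_force: [0.3, 0.7, -0.3]
finger_gap: 57.7
(array([492.10678292, 453.20249579, 233.15286501]), array([-179.70479251,    0.48153743, -106.09313257])) (array([ 638.7, -252.9,   -4.1]), np.float64(1.098), np.float64(163.9)) [ 56.  28.  25.   0. -86. -72.]
```

```bash
python3 -m handwheel '[[[35.5,-14,0],[0,0,0],1],[[35.5,-14,0],[0,0,0],1],[[35.5,-14,0],[0,0,0],1],[[35.5,-14,0],[0,0,0],1],[[35.5,-14,0],[0,0,0],1],[[35.5,-14,0],[0,0,0],1],[[35.5,-14,0],[0,0,0],1],[[35.5,-14,0],[0,0,0],1],[[35.5,-14,0],[0,0,0],1],[[35.5,-14,0],[0,0,0],1]]'
python3 -m handwheel '[[[35.5,-14,0],[0,0,0],1],[[35.5,-14,0],[0,0,0],1],[[35.5,-14,0],[0,0,0],1],[[35.5,-14,0],[0,0,0],1],[[35.5,-14,0],[0,0,0],1],[[35.5,-14,0],[0,0,0],1],[[35.5,-14,0],[0,0,0],1],[[35.5,-14,0],[0,0,0],1],[[0,0,0],[0,0,0.122],1],[[0,0,0],[0,0,0.122],1]]'
python3 -m handwheel '[[[0,0,0],[0,0,0.122],1],[[0,0,0],[0,0,0.122],1],[[0,0,0],[0,0,0.122],1],[[0,0,0],[0,0,0.122],1],[[0,0,0],[0,0,0.122],1],[[0,0,0],[0,0,0.122],1],[[0,0,0],[0,0,0.12],1],[[0,0,0],[0,0,0],1],[[0,0,0],[0,0,0],1],[[0,0,0],[0,0,0],1]]'
python3 - <<'E'
from h import *
print(pose(),to_tool(558,-230.6,101.2),readout.observe()["joints"].round())
E
```

```text
t: 15.7
tcp_pos: [525.9, 70.5, 226.6]
tool_rot: [180.0, 0.0, -106.1]
wrist_force: [0.9, 0.5, -0.7]
finger_gap: 57.8
t: 16.53
tcp_pos: [554.6, -233.8, 225.6]
tool_rot: [179.9, -0.0, -120.6]
wrist_force: [0.2, 0.0, -1.2]
finger_gap: 57.7
t: 17.37
tcp_pos: [555.2, -231.5, 226.3]
tool_rot: [180.0, -0.0, -168.7]
wrist_force: [0.5, 0.0, -1.0]
finger_gap: 58.0
(array([ 555.20257273, -231.48447963,  226.32251908]), array([ 1.79987451e+02, -6.60691381e-03, -1.68699420e+02])) (array([-2.9,  0.3, -0. ]), np.float64(0.002), np.float64(101.3)) [ -8.  21.  13.  -0. -82. -71.]
```

```bash
python3 -m handwheel '[[[-3,0,20],[0,0,0],1],[[0,0,30],[0,0,0],1],[[0,0,30],[0,0,0],1],[[0,0,30],[0,0,0],1],[[0,0,25],[0,0,0],1],[[0,0,20],[0,0,0],1],[[0,0,15],[0,0,0],1],[[0,0,10],[0,0,0],1],[[0,0,6],[0,0,0],1],[[0,0,4],[0,0,0],1]]' 40
python3 -m handwheel '[[[0,0,2],[0,0,0],1],[[0,0,1.5],[0,0,0],1],[[0,0,1],[0,0,0],1],[[0,0,0],[0,0,0],1],[[0,0,0],[0,0,0],1],[[0,0,0],[0,0,0],-0.6],[[0,0,0],[0,0,0],-0.6],[[0,0,0],[0,0,0],-0.6],[[0,0,0],[0,0,0],-0.6],[[0,0,0],[0,0,0],-0.6]]' 40
```

```text
t: 18.2
tcp_pos: [558.4, -231.0, 36.0]
tool_rot: [-180.0, -0.0, -168.8]
wrist_force: [-0.4, -0.8, -1.7]
finger_gap: 57.3
t: 19.03
tcp_pos: [558.4, -231.0, 31.9]
tool_rot: [-180.0, 0.0, -168.9]
wrist_force: [-0.2, 0.8, -0.1]
finger_gap: 68.7
```

Now lift, go to the yellow pack, and look at both on the way.

```bash
python3 -m handwheel '[[[0,0,-10],[0,0,0],-0.6],[[0,0,-20],[0,0,0],-0.6],[[0,0,-20],[0,0,0],-0.6],[[0,0,-25],[0,0,0],-1],[[0,0,-25],[0,0,0],-1],[[0,0,-25],[0,0,0],-1],[[0,0,-25],[0,0,0],-1],[[0,0,-25],[0,0,0],-1],[[0,0,-25],[0,0,0],-1],[[0,0,0],[0,0,0],-1]]' 40
python3 - <<'E'
from h import *
print(to_tool(624.4,62.5,78.4),readout.observe()["joints"].round())
E
```

```text
t: 19.87
tcp_pos: [560.2, -232.2, 238.9]
tool_rot: [-179.7, 0.5, -168.9]
wrist_force: [0.4, -0.0, 0.9]
finger_gap: 84.9
(array([-119.8,  276.8,   -0.6]), np.float64(0.397), np.float64(101.1)) [ -8.  21.  14.   0. -83. -71.]
```

```bash
python3 -m handwheel '[[[-15,34,0],[0,0,0],-1],[[-15,35,0],[0,0,0],-1],[[-15,35,0],[0,0,0],-1],[[-15,35,0],[0,0,0],-1],[[-15,35,0],[0,0,0],-1],[[-15,35,0],[0,0,0],-1],[[-15,34,0],[0,0,0],-1],[[-15,34,0],[0,0,0],-1],[[0,0,0],[0,0,0.1],-1],[[0,0,0],[0,0,0.1],-1]]'
python3 -m handwheel '[[[0,0,0],[0,0,0.1],-1],[[0,0,0],[0,0,0.097],-1],[[0,0,0],[0,0,0],-1],[[0,0,0],[0,0,0],-1],[[0,0,0],[0,0,0],-1],[[0,0,0],[0,0,0],-1],[[0,0,0],[0,0,0],-1],[[0,0,0],[0,0,0],-1],[[0,0,0],[0,0,0],-1],[[0,0,0],[0,0,0],-1]]'
python3 - <<'E'
from h import *
c=camera("wrist");t=camera("top")
a=c["pixels"][:,:,::-1]; b=t["pixels"][130:270,160:500,::-1]; b=cv2.resize(b,(640,264),interpolation=cv2.INTER_CUBIC)
cv2.imwrite("pics/w6.png",cv2.resize(np.vstack([a,b]),(578,600))); print(pose(),to_tool(624.4,62.5,78.4))
m=blob(c,(22,120,60),(35,255,255),(320,190),80); print(cv2.minAreaRect(m),rect(c,m,60))
E
```

```text
t: 20.7
tcp_pos: [622.8, 66.4, 231.8]
tool_rot: [-180.0, -0.0, 179.6]
wrist_force: [-0.3, -0.1, 0.1]
finger_gap: 85.3
t: 21.53
tcp_pos: [622.7, 63.9, 231.8]
tool_rot: [-180.0, -0.0, 168.4]
wrist_force: [0.1, -0.7, 0.0]
finger_gap: 85.2
(array([622.71126265,  63.96175568, 231.78118875]), array([ 1.79999719e+02, -1.22031334e-03,  1.68370377e+02])) (array([-1.9, -1.1, -0. ]), np.float64(-0.001), np.float64(78.4))
((319.5, 181.0), (50.0, 39.0), 90.0) [623.9  62.9  47.5  36.1 -11.6]
```

View pics/w6.png

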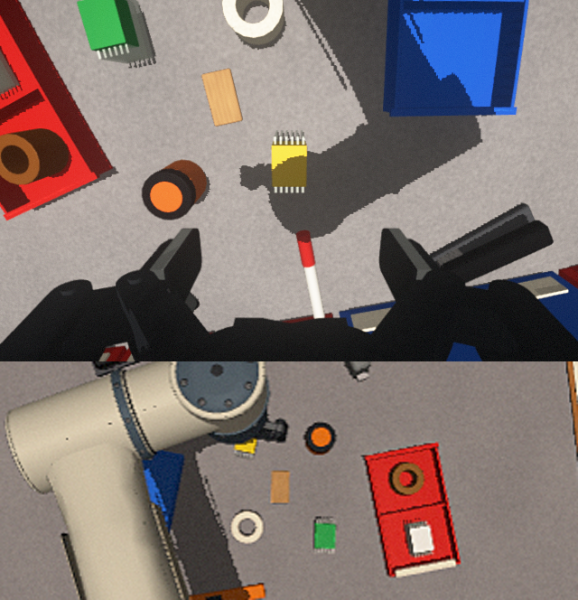

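The red kit looks right: the tape roll lies flat in the rear and the white pack stands in front. The yellow sleeve is centred at (319.5,181) in the raw wrist image and squared up to the jaws.

```bash
python3 -m handwheel '[[[-3,-1,22],[0,0,0],-1],[[0,0,25],[0,0,0],-1],[[0,0,25],[0,0,0],-1],[[0,0,25],[0,0,0],-1],[[0,0,25],[0,0,0],-1],[[0,0,25],[0,0,0],-1],[[0,0,20],[0,0,0],-1],[[0,0,15],[0,0,0],-1],[[0,0,10],[0,0,0],-1],[[0,0,0],[0,0,0],-1]]' 40
python3 -m handwheel '[[[0,0,0],[0,0,0],0],[[0,0,0],[0,0,0],0],[[0,0,0],[0,0,0],1],[[0,0,0],[0,0,0],1],[[0,0,0],[0,0,0],1],[[0,0,0],[0,0,0],1],[[0,0,0],[0,0,0],1],[[0,0,0],[0,0,0],1],[[0,0,0],[0,0,0],1],[[0,0,0],[0,0,0],1]]' 40
python3 -m handwheel '[[[0,0,-10],[0,0,0],1],[[0,0,-20],[0,0,0],1],[[0,0,-20],[0,0,0],1],[[0,0,-25],[0,0,0],1],[[0,0,-25],[0,0,0],1],[[0,0,-25],[0,0,0],1],[[0,0,-25],[0,0,0],1],[[0,0,-25],[0,0,0],1],[[0,0,-25],[0,0,0],1],[[0,0,0],[0,0,0],1]]' 40
python3 - <<'E'
from h import *
u=np.array([np.cos(np.radians(-10.5)),np.sin(np.radians(-10.5))]); f=np.array([502,264])-55*u; print(f)
print(pose(),to_tool(*f,79.5))
E
```

```text
t: 22.47
tcp_pos: [624.0, 62.1, 37.3]
tool_rot: [-179.9, -0.2, 168.3]
wrist_force: [-0.2, -1.3, -0.2]
finger_gap: 85.1
t: 23.3
tcp_pos: [626.3, 62.5, 41.1]
tool_rot: [180.0, 0.1, 168.4]
wrist_force: [-0.3, 0.3, 5.4]
finger_gap: 35.4
t: 24.13
tcp_pos: [627.2, 62.1, 246.1]
tool_rot: [179.8, 0.5, 168.4]
wrist_force: [0.0, -0.7, -0.2]
finger_gap: 35.3
[447.92098008 274.0229539 ]
(array([627.23677192,  62.11984558, 246.11119626]), array([179.84321242,   0.49948376, 168.36261073])) (array([218.4, 171.4,  -1.4]), np.float64(-0.02), np.float64(78.4))
```

```bash
python3 -m handwheel '[[[27,21,0],[0,0,0],1],[[27,21,0],[0,0,0],1],[[27,21,0],[0,0,0],1],[[27,21,0],[0,0,0],1],[[27,21,0],[0,0,0],1],[[27,22,0],[0,0,0],1],[[27,22,0],[0,0,0],1],[[27,22,0],[0,0,0],1],[[0,0,0],[0,0,-0.02],1],[[0,0,0],[0,0,0],1]]'
python3 -m handwheel '[[[0,0,0],[0,0,0],1],[[0,0,0],[0,0,0],1],[[0,0,0],[0,0,0],1],[[0,0,0],[0,0,0],1],[[0,0,0],[0,0,0],1],[[0,0,0],[0,0,0],1],[[0,0,0],[0,0,0],1],[[0,0,0],[0,0,0],1],[[0,0,0],[0,0,0],1],[[0,0,0],[0,0,0],1]]'
python3 - <<'E'
from h import *
c=camera("wrist"); cv2.imwrite("pics/w7.png",c["pixels"][:,:,::-1]); print(pose(),readout.observe()["joints"].round())
E
```

```text
t: 24.97
tcp_pos: [447.0, 274.5, 239.9]
tool_rot: [-180.0, -0.0, 169.7]
wrist_force: [-0.3, 0.5, -0.6]
finger_gap: 35.6
t: 25.8
tcp_pos: [448.4, 273.4, 239.8]
tool_rot: [-180.0, 0.0, 169.5]
wrist_force: [-1.0, -0.5, -0.9]
finger_gap: 35.5
(array([448.39338558, 273.48094216, 239.79903678]), array([1.79997778e+02, 6.41931144e-04, 1.69505072e+02])) [  48.   12.    2.   -0.  -80. -149.]
```

View pics/w7.png

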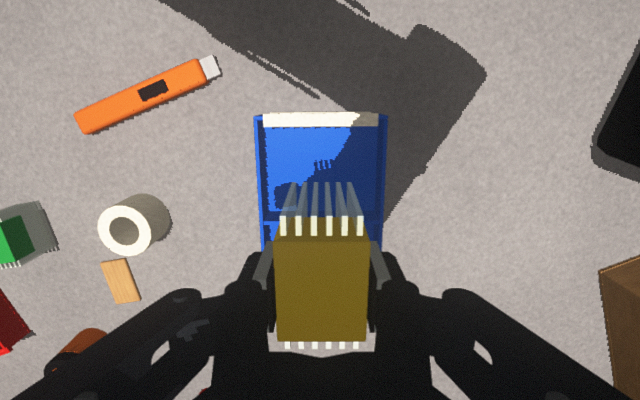

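The blue tray's front rim corners are at about (254,116) and (387,116). The held yellow pack is square in the jaws.

Run:
```python
from h import *
c=camera("wrist"); p=plane(c,[[254,116],[387,116]],40); d=p[1]-p[0]
m=p.mean(0); a=np.arctan2(d[1],d[0])-np.pi/2; u=np.array([np.cos(a),np.sin(a)]); print(np.linalg.norm(d),"front",m+55*u,"ctr",m+110*u,"rear",m+165*u,np.degrees(a))
print(to_tool(*(m+55*u),np.degrees(a)+90))
```

```text
127.90582244307575 front [446.6925519  273.85857467] ctr [500.7669655  263.81079908] rear [554.8413791 253.7630235] -10.52629926177693
(array([1.7, 0.1, 0. ]), np.float64(0.001), np.float64(79.5))
```

```bash
python3 -m handwheel '[[[1,0,20],[0,0,0],1],[[0,0,30],[0,0,0],1],[[0,0,30],[0,0,0],1],[[0,0,30],[0,0,0],1],[[0,0,25],[0,0,0],1],[[0,0,20],[0,0,0],1],[[0,0,15],[0,0,0],1],[[0,0,10],[0,0,0],1],[[0,0,6],[0,0,0],1],[[0,0,3],[0,0,0],1]]' 40
python3 -m handwheel '[[[0,0,2],[0,0,0],1],[[0,0,1.5],[0,0,0],1],[[0,0,1],[0,0,0],1],[[0,0,0],[0,0,0],1],[[0,0,0],[0,0,0],0],[[0,0,0],[0,0,0],-0.3],[[0,0,0],[0,0,0],-0.4],[[0,0,0],[0,0,0],-0.4],[[0,0,0],[0,0,0],-0.4],[[0,0,0],[0,0,0],-0.4]]' 40
python3 -m handwheel '[[[0,0,-10],[0,0,0],-0.4],[[0,0,-15],[0,0,0],-0.4],[[0,0,-20],[0,0,0],-0.5],[[0,0,-25],[0,0,0],-1],[[0,0,-25],[0,0,0],-1],[[0,0,-25],[0,0,0],-1],[[0,0,-25],[0,0,0],-1],[[0,0,-25],[0,0,0],-1],[[0,0,-25],[0,0,0],-1],[[0,0,0],[0,0,0],-1]]' 40
python3 - <<'E'
from h import *
print(to_tool(629,-69,90))
E
```

```text
t: 26.73
tcp_pos: [447.4, 273.6, 50.4]
tool_rot: [-180.0, -0.0, 169.5]
wrist_force: [-1.1, -0.3, -0.3]
finger_gap: 35.5
t: 27.57
tcp_pos: [447.5, 273.7, 46.4]
tool_rot: [180.0, 0.0, 169.5]
wrist_force: [0.7, -0.1, 0.1]
finger_gap: 60.1
t: 28.4
tcp_pos: [449.5, 274.6, 247.9]
tool_rot: [179.6, 0.4, 169.5]
wrist_force: [0.2, 0.3, 1.2]
finger_gap: 85.6
(array([-238.9, -305.2,   -0.5]), np.float64(-0.183), np.float64(79.5))
```

```bash
python3 -m handwheel '[[[-24,-30.5,0],[0,0,0],-1],[[-24,-30.5,0],[0,0,0],-1],[[-24,-30.5,0],[0,0,0],-1],[[-24,-30.5,0],[0,0,0],-1],[[-24,-30.5,0],[0,0,0],-1],[[-24,-30.5,0],[0,0,0],-1],[[-24,-30.5,0],[0,0,0],-1],[[-24,-30.5,0],[0,0,0],-1],[[-24,-30.5,0],[0,0,0],-1],[[-23,-30.5,0],[0,0,0],-1]]'
python3 -m handwheel '[[[0,0,0],[0,0,0],-1],[[0,0,0],[0,0,0],-1],[[0,0,15],[0,0,0],-1],[[0,0,20],[0,0,0],-1],[[0,0,20],[0,0,0],-1],[[0,0,15],[0,0,0],-1],[[0,0,0],[0,0,0],-1],[[0,0,0],[0,0,0],-1],[[0,0,0],[0,0,0],-1],[[0,0,0],[0,0,0],-1]]'
python3 - <<'E'
from h import *
c=camera("wrist"); cv2.imwrite("pics/w8.png",c["pixels"][:,:,::-1]); print(pose())
m=blob(c,(5,150,100),(18,255,255),(320,190),80); (e,ax,_)=cv2.fitEllipse(m); p=plane(c,e,62)[0]; print(e,ax,p,to_tool(*p,79.5))
E
```

```text
t: 29.23
tcp_pos: [627.3, -71.8, 241.9]
tool_rot: [180.0, 0.0, 169.5]
wrist_force: [1.2, 1.2, -0.3]
finger_gap: 85.6
t: 30.07
tcp_pos: [627.6, -69.5, 173.2]
tool_rot: [180.0, 0.2, 169.5]
wrist_force: [0.2, 0.1, 1.4]
finger_gap: 85.4
(array([627.54161731, -69.52484445, 172.98540224]), array([1.79967796e+02, 1.55687914e-01, 1.69530716e+02]))
(319.00518798828125, 203.0688934326172) (42.06604766845703, 43.869384765625) [631.44009304 -70.93897954] (array([-4.1, -0.7,  0. ]), np.float64(0.001), np.float64(79.5))
```

View pics/w8.png

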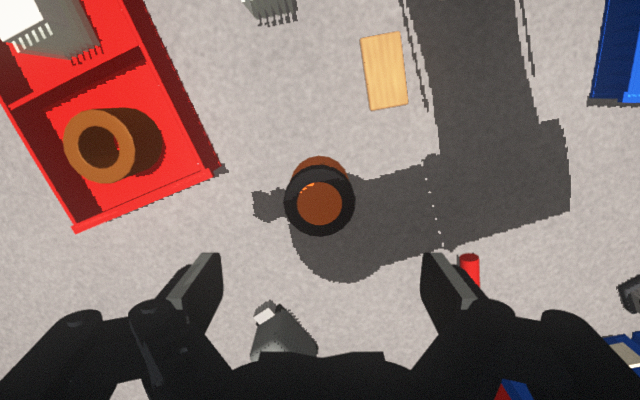

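The jar's orange disc is at (319,203), in the clear between the jaws.

```bash
python3 -m handwheel '[[[-4,-1,16],[0,0,0],-1],[[0,0,22],[0,0,0],-1],[[0,0,22],[0,0,0],-1],[[0,0,22],[0,0,0],-1],[[0,0,20],[0,0,0],-1],[[0,0,17],[0,0,0],-1],[[0,0,12],[0,0,0],-1],[[0,0,10],[0,0,0],-1],[[0,0,0],[0,0,0],-1],[[0,0,0],[0,0,0],-1]]' 40
python3 -m handwheel '[[[0,0,0],[0,0,0],0],[[0,0,0],[0,0,0],0],[[0,0,0],[0,0,0],1],[[0,0,0],[0,0,0],1],[[0,0,0],[0,0,0],1],[[0,0,0],[0,0,0],1],[[0,0,0],[0,0,0],1],[[0,0,0],[0,0,0],1],[[0,0,0],[0,0,0],1],[[0,0,0],[0,0,0],1]]' 40
python3 -m handwheel '[[[0,0,-10],[0,0,0],1],[[0,0,-20],[0,0,0],1],[[0,0,-20],[0,0,0],1],[[0,0,-25],[0,0,0],1],[[0,0,-25],[0,0,0],1],[[0,0,-25],[0,0,0],1],[[0,0,-25],[0,0,0],1],[[0,0,-25],[0,0,0],1],[[0,0,-25],[0,0,0],1],[[0,0,0],[0,0,0],1]]' 40
python3 - <<'E'
from h import *
print(pose(),to_tool(555.5,253.8,79.5))
E
```

```text
t: 30.95
tcp_pos: [630.9, -71.6, 30.7]
tool_rot: [-180.0, 0.0, 169.5]
wrist_force: [0.2, -0.2, -0.1]
finger_gap: 85.2
t: 31.78
tcp_pos: [631.5, -71.6, 31.7]
tool_rot: [180.0, 0.1, 169.5]
wrist_force: [-0.6, 0.9, 5.4]
finger_gap: 53.7
t: 32.62
tcp_pos: [632.4, -72.1, 236.7]
tool_rot: [180.0, 0.5, 169.5]
wrist_force: [0.8, 0.4, -0.1]
finger_gap: 54.1
(array([632.44057449, -72.08655783, 236.7417149 ]), array([179.95927766,   0.540236  , 169.51439997])) (array([135. , 306.4,  -1.1]), np.float64(0.0), np.float64(79.5))
```

```bash
python3 -m handwheel '[[[13.5,30.6,0],[0,0,0],1],[[13.5,30.6,0],[0,0,0],1],[[13.5,30.6,0],[0,0,0],1],[[13.5,30.6,0],[0,0,0],1],[[13.5,30.6,0],[0,0,0],1],[[13.5,30.6,0],[0,0,0],1],[[13.5,30.6,0],[0,0,0],1],[[13.5,30.6,0],[0,0,0],1],[[13.5,30.6,0],[0,0,0],1],[[13.5,30.6,0],[0,0,0],1]]'
python3 -m handwheel '[[[0,0,0],[0,0,0],1],[[0,0,0],[0,0,0],1],[[0,0,0],[0,0,0],1],[[0,0,0],[0,0,0],1],[[0,0,0],[0,0,0],1],[[0,0,0],[0,0,0],1],[[0,0,0],[0,0,0],1],[[0,0,0],[0,0,0],1],[[0,0,0],[0,0,0],1],[[0,0,0],[0,0,0],1]]'
python3 - <<'E'
from h import *
c=camera("wrist"); cv2.imwrite("pics/w9.png",c["pixels"][:,:,::-1]);print(pose(),to_tool(555.5,253.8,79.5))
E
```

```text
t: 33.45
tcp_pos: [552.5, 255.3, 230.3]
tool_rot: [-180.0, -0.0, 169.5]
wrist_force: [1.0, -0.3, -1.8]
finger_gap: 53.7
t: 34.28
tcp_pos: [553.7, 253.8, 230.3]
tool_rot: [180.0, 0.0, 169.5]
wrist_force: [-0.3, 0.4, -1.0]
finger_gap: 54.0
(array([553.63360996, 253.87900727, 230.29789143]), array([1.79998847e+02, 5.49778105e-04, 1.69498908e+02])) (array([-1.8,  0.3,  0. ]), np.float64(-0.0), np.float64(79.5))
```

View pics/w9.png

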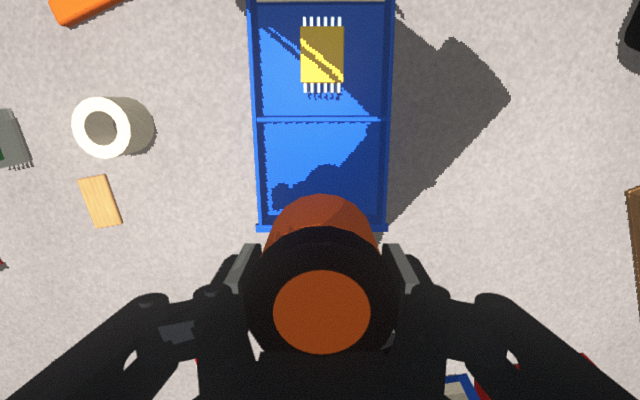

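The yellow pack stands upright in the front compartment, sleeve around (322,55). The jar is held upright and lined up on the tray axis, and the rear corners are at (257,228) and (387,228).

```bash
python3 -m handwheel '[[[-2,0,20],[0,0,0],1],[[0,0,30],[0,0,0],1],[[0,0,30],[0,0,0],1],[[0,0,30],[0,0,0],1],[[0,0,25],[0,0,0],1],[[0,0,20],[0,0,0],1],[[0,0,15],[0,0,0],1],[[0,0,10],[0,0,0],1],[[0,0,6],[0,0,0],1],[[0,0,3],[0,0,0],1]]' 40
python3 -m handwheel '[[[0,0,2],[0,0,0],1],[[0,0,1.5],[0,0,0],1],[[0,0,1.5],[0,0,0],1],[[0,0,0],[0,0,0],1],[[0,0,0],[0,0,0],1],[[0,0,0],[0,0,0],-0.5],[[0,0,0],[0,0,0],-0.5],[[0,0,0],[0,0,0],-0.5],[[0,0,0],[0,0,0],-0.5],[[0,0,0],[0,0,0],-0.5]]' 40
python3 -m handwheel '[[[0,0,-10],[0,0,0],-0.5],[[0,0,-15],[0,0,0],-0.5],[[0,0,-20],[0,0,0],-0.5],[[0,0,-25],[0,0,0],-1],[[0,0,-25],[0,0,0],-1],[[0,0,-25],[0,0,0],-1],[[0,0,-25],[0,0,0],-1],[[0,0,-25],[0,0,0],-1],[[0,0,-25],[0,0,0],-1],[[0,0,0],[0,0,0],-1]]' 40
python3 -m handwheel '[[[30,-25,0],[0,0,0],-1],[[30,-25,0],[0,0,0],-1],[[30,-25,0],[0,0,0],-1],[[30,-25,0],[0,0,0],-1],[[30,-25,0],[0,0,0],-1],[[10,-35,0],[0,0,0],-1],[[10,-35,0],[0,0,0],-1],[[0,-35,0],[0,0,0],-1],[[0,0,0],[0,0,0],-1],[[0,0,0],[0,0,0],-1]]' 40
python3 - <<'E'
from h import *
t=camera("top");s=camera("side")
a=cv2.resize(t["pixels"][130:270,160:500,::-1],(680,280),interpolation=cv2.INTER_CUBIC); b=cv2.resize(s["pixels"][140:320,180:435,::-1],(425,300),interpolation=cv2.INTER_CUBIC)
b=cv2.copyMakeBorder(b,0,0,0,255,cv2.BORDER_CONSTANT); cv2.imwrite("pics/f.png",np.vstack([a,b]))
E
```

```text
t: 35.17
tcp_pos: [555.6, 253.6, 40.8]
tool_rot: [-180.0, -0.0, 169.5]
wrist_force: [-0.5, -0.4, -1.8]
finger_gap: 54.1
t: 36.0
tcp_pos: [555.7, 253.6, 36.4]
tool_rot: [180.0, 0.0, 169.5]
wrist_force: [0.4, 0.1, -0.3]
finger_gap: 64.2
t: 36.83
tcp_pos: [557.8, 254.1, 238.5]
tool_rot: [179.6, 0.5, 169.5]
wrist_force: [0.5, -0.2, 1.2]
finger_gap: 85.7
t: 37.67
tcp_pos: [346.2, 57.3, 232.3]
tool_rot: [179.9, 0.1, 169.4]
wrist_force: [1.1, -0.0, -0.1]
finger_gap: 85.3
```

View pics/f.png

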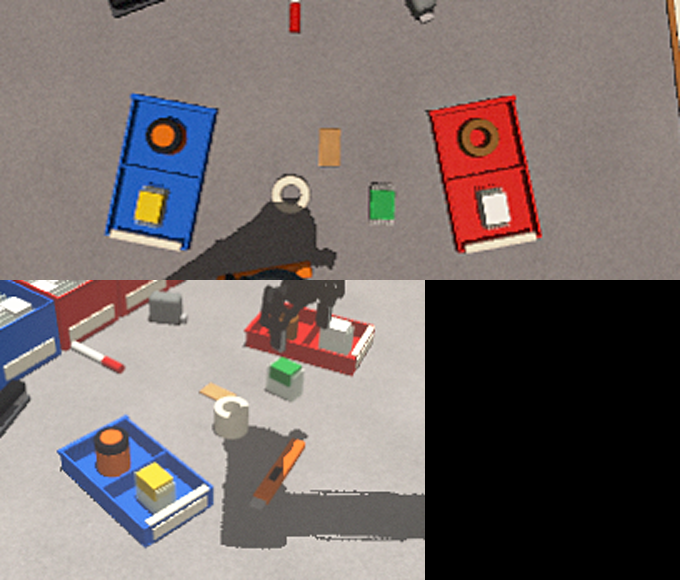

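The top and side views show both kits complete and upright. The green pack and label roll have not moved, and the gripper is clear of everything.

```bash
python3 -c "
from cell import ticket
print(ticket.finish_job())"
```

```text
the job is handed in; nothing more can be done
None
```

Both kits are made up and the job is handed in, after about 38 s of robot time. I placed the items in the order asked:
- **Red tray:** white-sleeved pack in the front compartment, then the brown tape roll lying flat in the rear.
- **Blue tray:** yellow-sleeved pack in the front compartment, then the orange clip jar in the rear.

The last top and side views showed all four items upright in their compartments. The green pack and label roll were where they started, and the gripper was empty and clear of everything.

- **Landing force:** the white pack touched down a little hard, about 33 N at the wrist (limit 120 N). I set the other three down more slowly, with under 2 N read at the end of each move.
- **Tape position:** my first wrist and top-view estimates of the tape disagreed by about 5 mm. A closer look before gripping agreed with the top view to about 2 mm.

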